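Load the jeweller's tumbler and key its lid home

ROBOT

A 6-joint arm with a two-finger parallel gripper is mounted at the origin on the work surface. World frame = base frame: x ahead of the robot, y to its left, z up, the work surface at z = 0. Lengths are in m, angles in rad, forces in N, time in s.
With the tool pointing down it reaches from about 0.35 to 0.85 m from the base axis. Payload 8.1 kg.
Tool frame: the origin (TCP) lies at the very end of the fingers, on their centre line; the grasp point (between the pads) lies 19 mm behind it; z points along the fingers, y is the line along which they close (so a half turn about z gives the same grasp; the last joint's range is limited). The gripper opens to 93 mm and grips with 3 to 60 N. Pads are 15 mm wide; open, the fingers measure 128 mm over their backs; the gripper's body (75 mm by 188 mm) begins 65 mm behind the grasp point.
Start: joints at [-1.297, 0.13, 1.488, -0, 1.523, -0.085], TCP at [0.211, -0.562, 0.219] pointing down, gripper open.
Joint ranges: [-2.96, 2.96], [-0.89, 2.26], [0.02, 2.5], [-1.34, 4.48], [0, 2.73], [-2.66, 2.66]. Speed limits (rad/s): [2.39, 2.39, 2.79, 3.14, 3.14, 3.14].

INTERFACE

Orientations are given as a rotation vector (axis times angle).
In Python, from plant import monitor, eyes, ticket gives the robot as it stands.
- The arm moves only by the tool arm_command, never from a script. Its argument "deltas" is a list that holds one entry, the list of rows, each a list of 6 numbers: the shift along the world's x, y, z in cm, then the turn, a rotation vector about the world's x, y, z in degrees. In form: [[[tx, ty, tz, rx, ry, rz], ...]]. A call has 1 to 12 rows; each row shifts and turns the commanded pose from where the row before left it; what a row does not reach is not made up. A row lasts 1/12 s, in which the tool goes at most 41.7 mm and 7.16 degrees, less where a joint would pass 70% of its speed; a pose out of reach is approached as far as the arm can. A call is refused whole if a number of a shift passes 4.17 or a number of a turn 7.16, either way. A call with a gripper value outside its range is refused whole. "gripper" is the opening, from -1 (shut) to 1 (fully open), set as the call begins (left out, the last holds). The fingers move at their own pace and stop on an object; "squeeze" is the grip in N (left out, the last holds). Time passes only in rows, so rows that do not move let the fingers close. It gives the time, the measured TCP pose, the force, the opening and the grip force at its end, in the units of the state.
- monitor.read_state(): the state, without advancing time (a new reading comes with each control period).
- eyes.read_camera(name): name is "side" or "top"; returns the picture (384x512x3 uint8, blue, green, red); there is no depth.
- eyes.camera_model(name): a dict with "fx", "fy", "cx", "cy" (pixels), "rvec" (rotation vector, rad) and "tvec" (3), from world to camera coordinates, as OpenCV has them. Camera axes: x right, y down, z forward; pixel columns grow to the right and rows downward; lengths in m; the calibration is good to about 2 mm. A picture is of the moment at which its call begins. camera_model takes no time and is no camera call.
- ticket.close_job(): hands the job in; it is judged then, once.
The state is a dict: "t": time; "q": joint angles; "dq": joint speeds; "joint_torque": joint torques, N m; "tool_pos": TCP position; "orientation": TCP orientation; "force": force on the tool from outside, world axes, zero at the start; "wrist_torque": the same for the moment, N m; "opening": finger opening in m; "gripper_force": force on a finger pad.
Only numpy, scipy, OpenCV 4.12 (cv2) and the standard library are available. Lean on these libraries where they do the work, as an engineer would, in place of code of your own. Each camera call takes 0.05 s, during which the arm holds its last target. There are 200 camera calls.

TASK

Pick up the cup by its orange tab, pour all six ceramic pellets from it into the tumbler's bowl and stand the cup back upright on the bench. Then take the pale blue lid by its knurled brass collar, set it on the tumbler's centre spindle, feel for the keyways by turning it until it drops over the spindle's pins, and push it down fully home onto the bowl's rim against the spring. Finish while still holding it pushed home with the gripper, and leave the other things on the bench alone.

Things in the scene. Friction and masses are not known exactly. Their poses are not given: they have to be found in the camera images.
- tumbler: Benchtop polishing tumbler, fixed to the bench: round blue housing 156 mm across, 36 mm high, carrying an open black bowl 132 mm across its rim (wall 4 mm), rim 90 mm above the bench, bowl floor 40 mm above the bench. A steel spindle stands in the middle of the bowl. Origin on its axis at bench height, z up.
- tumbler_axis (a point): Point on the tumbler's axis at the height of the bowl's rim (90 mm above the bench). The lid is home when its underside is here.
- spindle_top (a point): Top of the steel spindle, 120 mm above the bench: 16 mm in diameter, its top 6 mm tapered to 8 mm. Four brass pins 5 mm thick stick out crosswise, 90 degrees apart, to 14 mm from the axis, their tops 14 mm below this point. The spindle is braked (3 N m) and has stopped at an unknown angle, which this point's orientation does NOT tell.
- sleeve_top (a point): Top of the red spring sleeve, 42 mm in diameter, around the spindle below the pins, as it stands free: 98 mm above the bench. The lid pushes it down: 3 N to start it, about 8 N when it is level with the rim. Let go, it lifts the lid again by 8 mm.
- lid: Loose pale blue plastic disc 140 mm across, 5 mm thick, with a knurled brass collar 48 mm in diameter in its middle, reaching 40 mm above the underside; 130 to 210 g. Origin: centre of the underside, z up; it lies on the bench the right way up.
- lid_bore (a point): Mouth of the collar's blind bore (lid's underside): 19 mm wide, 34 mm deep, with four hidden keyways 7.8 mm wide along the lid's x and y axes, full depth, out to 16 mm from the axis. Off its keyways the lid rests on the pins, centred, its underside 16 mm above the rim; turned by up to 90 degrees one way it drops (some 6 degrees either side of true is free).
- lid_collar (a point): Place to grip the lid: on the collar's axis, 28 mm above the lid's underside (fingertips then clear the disc by 4 mm); any yaw.
- cup: Loose aluminium pouring cup (scoop) 62 mm wide, 113 mm long, walls 36 mm high, holding six pellets; 145 to 235 g empty. Origin: underside, middle of the floor; z up, the open spout points to -x of the cup. The 2.5 mm floor is flat from x -24 to +35 mm, then rises at 15 degrees to the lip. The pellets slide out when it is tipped spout down by 45 to 60 degrees. An orange tab stands at its back.
- cup_tab (a point): Place to grip the cup: centre of the orange tab, 40 mm behind the cup's origin (+x) and 66 mm above its underside. The tab is 10 mm thick along the cup's x, 40 mm wide along its y, its top at 88 mm, and it is free above the 36 mm walls.
- cup_lip (a point): Middle of the spout's lip, 68 mm in front of the cup's origin (-x) and 14 mm above its underside.
- pellet0_center (a point): Centre of green ceramic pellet 0, a cylinder 16 mm in diameter, 14 mm high, 12 g, starting in the cup.
- pellet1_center (a point): Centre of white ceramic pellet 1, a cylinder 16 mm in diameter, 14 mm high, 12 g, starting in the cup.
- pellet2_center (a point): Centre of green ceramic pellet 2, a cylinder 16 mm in diameter, 14 mm high, 12 g, starting in the cup.
- pellet3_center (a point): Centre of white ceramic pellet 3, a cylinder 16 mm in diameter, 14 mm high, 12 g, starting in the cup.
- pellet4_center (a point): Centre of green ceramic pellet 4, a cylinder 16 mm in diameter, 14 mm high, 12 g, starting in the cup.
- pellet5_center (a point): Centre of white ceramic pellet 5, a cylinder 16 mm in diameter, 14 mm high, 12 g, starting in the cup.
- lighter: Purple lighter, 78 x 24 x 12 mm, lying on the bench: leave alone.
- firebrick: Grey charcoal block, 90 x 55 x 35 mm: leave alone.
- micrometer: Steel micrometer, about 70 x 110 mm, lying on the bench: leave alone.
- tweezers: Steel tweezers, 146 mm long, lying on the bench: leave alone.
Things that resemble listed ones, but are neither listed nor needed, are in the scene too. Leave any purple look-alike of the cup alone. There is more than one size of the lid; the job needs the larger.

How it is judged:
On the way, in this order (a step that is already met when the one before it is completed fails the run):
1. the cup is held above the tumbler and tipped (more than 23 degrees) (angle between cup's own z axis and vertical above 0.4 rad and horizontal distance between cup_lip and tumbler_axis below 0.09 m and height (world z) of cup_lip above 0.09 m), for 0.1 s.
2. all six pellets are in the bowl (horizontal distance between each of pellet0_center, pellet1_center, pellet2_center, pellet3_center, pellet4_center, pellet5_center and tumbler_axis below 0.062 m and z of pellet0_center in the frame of tumbler_axis between -0.056 and -0.004 m and z of pellet1_center in the frame of tumbler_axis between -0.056 and -0.004 m and z of pellet2_center in the frame of tumbler_axis between -0.056 and -0.004 m and z of pellet3_center in the frame of tumbler_axis between -0.056 and -0.004 m and z of pellet4_center in the frame of tumbler_axis between -0.056 and -0.004 m and z of pellet5_center in the frame of tumbler_axis between -0.056 and -0.004 m), for 0.2 s.
3. the lid has dropped over the pins and is pushed home (z of lid in the frame of tumbler_axis between -0.004 and 0.003 m and horizontal distance between lid and tumbler_axis below 0.005 m and angle between lid's own z axis and vertical below 0.06 rad), for 0.2 s.
At the end, for the whole second after the job is handed in: Lid underside at the rim (within 3 mm; 5 mm off-centre and 3.4 degrees tilt at most), at rest, the fingers on it with over 2 N holding it down against the spring; all six pellets in the bowl below it; the cup upright, still and released on the bench (all of step 2 and all of step 3 and contact force between the fingers and lid above 2 N and angle between cup's own z axis and vertical below 0.08 rad and height (world z) of cup between -0.004 and 0.006 m and linear speed of each of cup, lid below 0.02 m/s and contact force between each of the arm, tumbler and cup below 0.1 N); the arm keeps its last pose, push and grip.
It fails at once if the lighter is moved more than 25 mm (distance of lighter from where it was at the start of the episode above 0.025 m).
It fails at once if the firebrick is moved more than 25 mm (distance of firebrick from where it was at the start of the episode above 0.025 m).
It fails at once if the micrometer is moved more than 25 mm (distance of micrometer from where it was at the start of the episode above 0.025 m).
It fails at once if the tweezers is moved more than 25 mm (distance of tweezers from where it was at the start of the episode above 0.025 m).
It also fails if it takes over 72 s, if anything falls off the work surface, if the arm or the gripper's body presses on something with over 40 N, if the wrist force passes 120 N, or if a joint passes its speed limit or range.

## Working session

There is one attempt and no reset: what is moved stays moved. The work goes in short steps, Python scripts to look and compute and a tool call to move; the robot and the scene stay as the last step left them, time stands still between calls to the robot, and variables do not carry over. Pictures are saved under pics/ and viewed, at most 10 in all, crops included, and the job is handed in when it is done.

Besides the shell and the picture viewer there is one more tool, called as name([rows], argument=value, ...), one row to a line, values as JSON. arm_command: Moves the arm, as the interface text tells. Its arguments: {"type":"object","properties":{"deltas":{"type":"array"},"gripper":{"type":"number"},"squeeze":{"type":"number"}},"required":["deltas"]}

```bash
mkdir -p pics; cat > h.py <<'E'
import numpy as np, cv2
from plant import monitor, eyes, ticket
def cam(n):
    m=eyes.camera_model(n); R=cv2.Rodrigues(np.array(m['rvec'],float))[0]; t=np.array(m['tvec'],float).ravel()
    return m,R,t
def ray(n,u,v):
    m,R,t=cam(n); d=R.T@np.array([(u-m['cx'])/m['fx'],(v-m['cy'])/m['fy'],1.]); return -R.T@t,d
def plane(n,u,v,z):
    o,d=ray(n,u,v); return o+d*(z-o[2])/d[2]
def proj(n,p):
    m,R,t=cam(n); c=R@np.array(p,float)+t; return np.array([m['fx']*c[0]/c[2]+m['cx'],m['fy']*c[1]/c[2]+m['cy']])
def comps(img,lo,hi,amin=30):
    h=cv2.cvtColor(img,cv2.COLOR_BGR2HSV); m=cv2.inRange(h,np.array(lo),np.array(hi))
    n,l,s,c=cv2.connectedComponentsWithStats(m); return [(s[i].tolist(),c[i].round(1).tolist()) for i in range(1,n) if s[i][4]>=amin],l
E
python3 - <<'E'
from h import *
a=eyes.read_camera('top');b=eyes.read_camera('side')
np.save('top0.npy',a);np.save('side0.npy',b)
cv2.imwrite('pics/top0.png',cv2.resize(a,(800,600)));cv2.imwrite('pics/side0.png',cv2.resize(b,(800,600)))
for n in('top','side'):
    m,R,t=cam(n);print(n,m['fx'],-R.T@t,R[2])
s=monitor.read_state();print(s)
E
```

```text
top 397.45790036415144 [0.35527315 0.00778517 1.50188564] [ 0.14828309 -0.02359927 -0.98866334]
side 426.85775864656785 [0.4605269  1.01541606 0.99506397] [ 0.06517485 -0.7475501  -0.66100007]
{'t': 0.1, 'q': array([-1.29736448e+00,  1.31071176e-01,  1.48916070e+00,  1.14764753e-05,
        1.52300874e+00, -8.53993626e-02]), 'dq': array([ 4.96710025e-05, -2.66513776e-03, -2.57314883e-03, -1.89277568e-03,
        1.07648112e-03,  5.91642071e-05]), 'joint_torque': array([ 1.07486623e-03, -5.61340857e+01, -4.93094087e+01,  7.69911613e-02,
        2.91781680e-02, -1.97297538e-05]), 'tool_pos': array([ 0.21059482, -0.56128107,  0.21770631]), 'orientation': array([-3.08954901e+00, -5.60337786e-01,  2.24970157e-04]), 'force': array([ 0.55109567, -0.46108839, -0.10037819]), 'wrist_torque': array([ 0.05038869, -0.04728336,  0.02177103]), 'gripper_force': 0.0, 'opening': 0.09326972554711215}
```

View pics/top0.png

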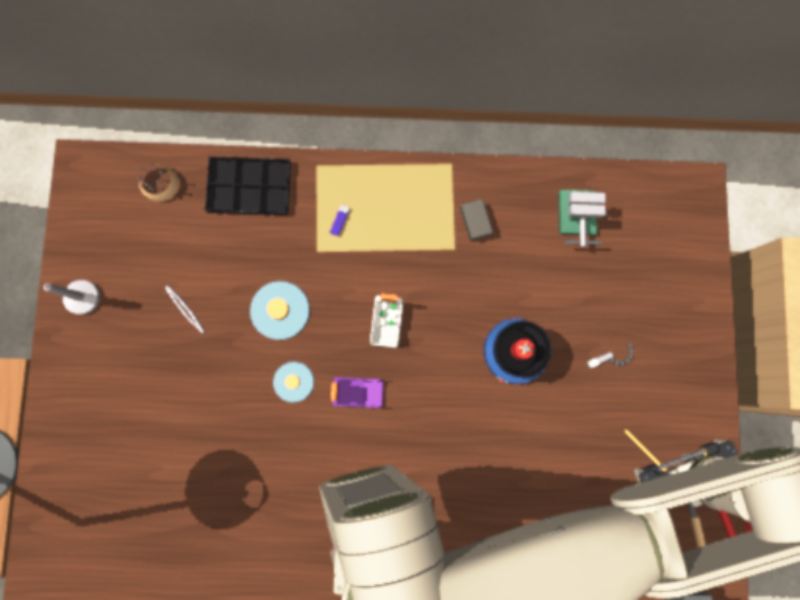

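View pics/side0.png

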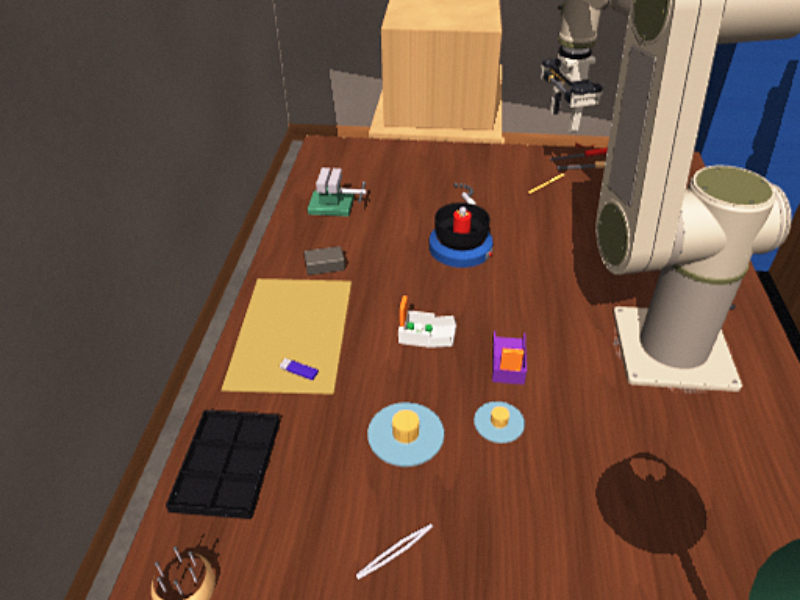

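The top view shows these candidates:
- **Cups:** a silver one at (388,320) with its tab at (390,297), and a purple look-alike at (358,393). The silver cup holding pellets fits.
- **Lids:** a large one at (279,310) and a small one at (293,382). The job needs the larger.
- **Tumbler:** at (518,350), with its spindle at (523,348).

I'll measure these and make one confirming crop.

```bash
cat > meas.py <<'E'
from h import *
T=np.load('top0.npy');S=np.load('side0.npy')
cr=lambda im,x,y,w,h:cv2.resize(im[y:y+h,x:x+w],(800,300),interpolation=cv2.INTER_CUBIC)
cv2.imwrite('pics/crop.png',np.vstack([cr(T,150,170,224,84),cr(S,200,120,224,84*1) if 0 else cr(S,220,180,240,90)]))
def tri(a,b):
    (o1,d1),(o2,d2)=ray('top',*a),ray('side',*b)
    A=np.stack([d1,-d2],1);k=np.linalg.lstsq(A,o2-o1,rcond=None)[0]
    p,q=o1+d1*k[0],o2+d2*k[1];return ((p+q)/2).round(4),round(np.linalg.norm(p-q),4)
for nm,lo,hi in(('orange',(5,170,120),(18,255,255)),('paleblue',(88,50,120),(104,160,255)),('brass',(19,90,140),(32,255,255)),('red',(0,170,120),(4,255,255)),('blue',(105,170,80),(118,255,255))):
    for n,I in(('top',T),('side',S)):
        c,l=comps(I,lo,hi,20)
        for s,ce in c:
            cs,_=cv2.findContours((l==l[int(round(ce[1])),int(round(ce[0]))]).astype(np.uint8),0,2)if 0 else ([],0)
            print(nm,n,s,ce)
print('z0')
# lid ellipse: rim (top) plane z=.005
for n,I in(('top',T),('side',S)):
    c,l=comps(I,(88,50,120),(104,160,255),20)
    k=max(c,key=lambda q:q[0][4]);x,y,w,h,a=k[0]
    m=np.zeros(l.shape,np.uint8);sub=l[y:y+h,x:x+w];ids=np.bincount(sub[sub>0]).argmax();m=(l==ids).astype(np.uint8)
    cs,_=cv2.findContours(m,cv2.RETR_EXTERNAL,cv2.CHAIN_APPROX_NONE);cc=max(cs,key=len)[:,0]
    P=np.array([plane(n,u,v,.004)[:2] for u,v in cc]);(cx,cy),r=cv2.minEnclosingCircle(P.astype(np.float32));print(n,'lid',cx,cy,r)
    # bowl: dark pixels near
E
python3 meas.py
```

```text
orange side [215, 81, 8, 7, 23] [218.7, 83.1]
orange side [228, 81, 9, 13, 32] [233.2, 85.7]
orange side [218, 87, 29, 33, 214] [231.3, 101.1]
orange side [322, 86, 22, 46, 230] [332.3, 103.5]
orange side [349, 87, 9, 6, 24] [353.5, 88.6]
orange side [359, 87, 19, 6, 48] [367.7, 89.1]
orange side [379, 88, 11, 7, 29] [384.9, 90.1]
orange side [254, 90, 15, 14, 65] [260.7, 97.4]
orange side [266, 90, 9, 10, 36] [270.1, 94.1]
orange side [282, 92, 9, 16, 35] [286.3, 100.1]
orange side [315, 92, 9, 12, 38] [318.5, 97.7]
orange side [192, 95, 7, 10, 24] [194.9, 99.0]
orange side [444, 98, 7, 9, 29] [446.5, 101.9]
orange side [249, 102, 24, 43, 291] [261.9, 125.0]
orange side [312, 105, 8, 23, 68] [316.3, 115.6]
orange side [294, 107, 10, 14, 32] [298.8, 114.4]
orange side [359, 109, 10, 10, 37] [363.4, 113.2]
orange side [230, 112, 9, 9, 31] [233.6, 115.2]
orange side [355, 117, 13, 61, 226] [361.3, 143.7]
orange side [289, 120, 11, 9, 44] [292.5, 124.1]
orange side [313, 122, 17, 36, 144] [321.3, 139.5]
orange side [167, 132, 14, 26, 84] [174.2, 145.4]
orange side [222, 132, 17, 33, 161
[... 5486 characters left out ...]
339, 116, 12, 8, 22] [344.3, 119.5]
brass side [142, 178, 83, 74, 4538] [185.2, 214.8]
brass side [315, 260, 11, 14, 95] [319.7, 265.4]
brass side [251, 263, 17, 21, 218] [258.9, 270.6]
brass side [121, 378, 7, 6, 20] [124.7, 381.4]
red top [327, 217, 15, 13, 101] [333.4, 223.2]
red top [461, 328, 10, 15, 67] [465.4, 335.0]
red side [375, 95, 14, 4, 32] [380.5, 96.4]
red side [290, 135, 12, 14, 122] [295.1, 142.6]
blue side [449, 22, 63, 117, 3775] [484.9, 71.9]
blue side [275, 148, 40, 23, 441] [293.6, 161.5]
blue side [481, 159, 17, 15, 135] [488.1, 166.6]
z0
top lid 0.5326479077339172 0.2472257912158966 0.06302184611558914
side lid 0.5315948128700256 0.2679901719093323 0.07087060064077377
```

View pics/crop.png

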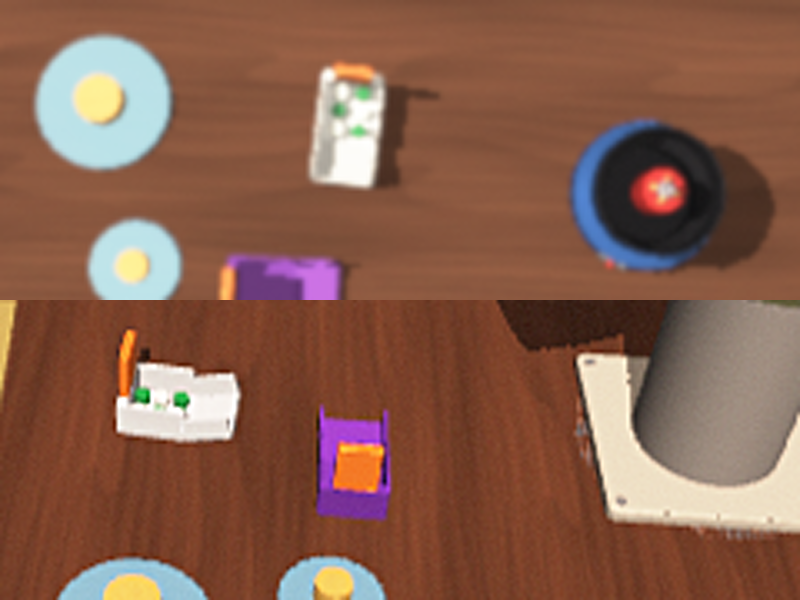

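The crop confirms it. The silver cup (top crop (347,125), tab (353,72)) holds green and white pellets, and the large lid is at (103,102). Next I'll measure with ROI masks and fixed-size fits.

```bash
cat > meas2.py <<'E'
from h import *
from scipy.optimize import least_squares
T=np.load('top0.npy');S=np.load('side0.npy')
def mask(I,roi,lo,hi):
    x0,y0,x1,y1=roi;m=cv2.inRange(cv2.cvtColor(I,cv2.COLOR_BGR2HSV),np.array(lo),np.array(hi));o=np.zeros_like(m);o[y0:y1,x0:x1]=m[y0:y1,x0:x1];return o
def big(m):
    cs,_=cv2.findContours(m,cv2.RETR_EXTERNAL,cv2.CHAIN_APPROX_NONE);return max(cs,key=cv2.contourArea)[:,0]
def circ(n,c,z,r):
    P=np.array([plane(n,u,v,z)[:2] for u,v in c])
    f=least_squares(lambda p:np.hypot(*(P-p).T)-r,P.mean(0),loss='soft_l1',f_scale=.001);return f.x.round(4),np.abs(f.fun).mean().round(4)
def hullc(m): return cv2.convexHull(big(m))[:,0]
if __name__=='__main__':
    def hs(I,u,v):return cv2.cvtColor(I,cv2.COLOR_BGR2HSV)[v,u]
    print('hsv lid',hs(T,165,198),'tab',hs(T,249,190),'cup',hs(T,245,217),'house',hs(T,313,228),'collar',hs(T,177,197),'bowl',hs(T,323,235),'sp',hs(T,336,222),hs(S,295,135))
    for n,I,r1,r2 in(('top',T,(150,170,205,225),(300,195,365,255)),('side',S,(225,250,295,305),(265,125,325,172))):
        m=mask(I,r1,(80,35,90),(110,255,255));print(n,'lid',circ(n,hullc(m),.005,.07))
        m=mask(I,r1,(15,60,120),(35,255,255));c=big(m)
        if n=='top':print('collar',circ(n,c,.04,.024))
        m=mask(I,r2,(100,100,50),(125,255,255));c=big(m);print(n,'housing n',len(c),circ(n,hullc(m),.036,.078))
        m=mask(I,r2,(0,140,70),(6,255,255))|mask(I,r2,(172,140,70),(180,255,255));c=big(m);print('red',c.mean(0),c.min(0),c.max(0),circ(n,c,.098,.021))
        m=mask(I,r2,(0,0,0),(180,255,45));c=big(m);print('bowl',circ(n,cv2.convexHull(c)[:,0],.09,.066))
    m=mask(T,(230,183,265,197),(6,100,110),(20,255,255));c=big(m);R=cv2.minAreaRect(c.astype(np.float32));print('tab top',R,len(c),[plane('top',*p,.088)[:2].round(4).tolist() for p in cv2.boxPoints(R)])
    m=mask(S,(250,185,263,212),(5,150,120),(20,255,255));c=big(m);print('tab side',c.mean(0),cv2.minAreaRect(c.astype(np.float32)),c.min(0),c.max(0))
    m=mask(T,(230,180,265,226),(0,0,120),(180,60,255));c=big(m);R=cv2.minAreaRect(c.astype(np.float32));print('cup',R,[plane('top',*p,.036)[:2].round(4).tolist() for p in cv2.boxPoints(R)])
E
python3 meas2.py
```

```text
hsv lid [ 94  49 232] tab [ 15 162 252] cup [ 24   5 253] house [108 154 204] collar [ 26 105 254] bowl [120   9  30] sp [  2  18 200] [143  16 203]
top lid (array([0.5338, 0.2651]), np.float64(0.0016))
collar (array([0.5317, 0.2638]), np.float64(0.0009))
top housing n 133 (array([ 0.4486, -0.3058]), np.float64(0.002))
red [333.97619048 222.92857143] [326 216] [342 229] (array([ 0.4503, -0.3035]), np.float64(0.0046))
bowl (array([ 0.4502, -0.3101]), np.float64(0.0045))
side lid (array([0.5322, 0.2688]), np.float64(0.0007))
side housing n 111 (array([ 0.4495, -0.2663]), np.float64(0.0041))
red [295.54901961 141.54901961] [290 135] [301 149] (array([ 0.4502, -0.2745]), np.float64(0.0129))
bowl (array([ 0.4507, -0.2601]), np.float64(0.0166))
tab top ((247.0, 189.5), (13.0, 34.0), 90.0) 102 [[0.5835, 0.0704], [0.5874, -0.052], [0.5402, -0.0532], [0.5364, 0.0687]]
tab side [254.59848485 196.37121212] ((256.0, 198.0), (26.0, 12.0), 90.0) [250 185] [262 211]
cup ((247.09896850585938, 205.65869140625), (18.34407615661621, 31.897659301757812), 6.709837436676025) [[0.4532, 0.045], [0.5714, 0.0353], [0.5655, -0.0328], [0.4472, -0.0222]]
```

```bash
cat > m3.py <<'E'
from meas2 import *
m=mask(T,(225,180,270,200),(8,110,215),(20,255,255));c=big(m);R=cv2.minAreaRect(c.astype(np.float32));print('tab top',R,c.min(0),c.max(0),[plane('top',*p,.088)[:2].round(4).tolist() for p in cv2.boxPoints(R)])
ym,xm=np.nonzero(m);
for x in range(xm.min(),xm.max()+1):print(x,ym[xm==x].min(),ym[xm==x].max(),end=' | ')
m=mask(S,(248,183,266,214),(5,190,190),(20,255,255));c=big(m);R=cv2.minAreaRect(c.astype(np.float32));print('\ntab side',R,cv2.boxPoints(R).tolist(),c.min(0),c.max(0))
# prediction for a guess
def corners(x,y,yaw):
    ca,sa=np.cos(yaw),np.sin(yaw);return [np.array([x+ca*dx-sa*dy,y+sa*dx+ca*dy,z]) for dx,dy,z in((-.005,.02,.088),(.005,.02,.088),(.005,-.02,.088),(-.005,-.02,.088),(-.005,.02,.04))]
yw=np.radians(-5)
for p in corners(.566,.0015,yw):print(proj('top',p).round(1),proj('side',p).round(1))
print('lip',proj('top',(.566-.108*np.cos(yw),.0015-.108*np.sin(yw),.014)))
# spindle: grey cap
for n,I,u0,u1,v0,v1 in(('top',T,322,348,212,234),('side',S,285,306,126,142)):
    print(n);h=cv2.cvtColor(I,cv2.COLOR_BGR2HSV)
    for v in range(v0,v1,1):print(v,''.join('#' if (h[v,u,1]<90 and h[v,u,2]>110) else 'r' if h[v,u,2]>90 else '.' for u in range(u0,u1)))
for p in((.449,-.306,.12),(.449,-.306,.09)):print(proj('top',p),proj('side',p))
E
python3 m3.py
```

```text
tab top ((249.0, 189.5), (3.0, 10.0), 90.0) [244 188] [254 191] [[0.5669, 0.0195], [0.5681, -0.0164], [0.5572, -0.0168], [0.556, 0.0191]]
244 188 191 | 245 188 190 | 246 188 190 | 247 188 190 | 248 188 190 | 249 188 191 | 250 188 191 | 251 188 191 | 252 189 191 | 253 189 191 | 254 190 190 | 
tab side ((257.2538757324219, 198.46923828125), (3.5970072746276855, 19.225383758544922), 7.125016689300537) [[254.2769317626953, 207.7846221923828], [256.6615905761719, 188.7076873779297], [260.2308349609375, 189.1538543701172], [257.8461608886719, 208.2307891845703]] [256 189] [260 208]
[243.3 189.1] [256.7 196.4]
[243.6 186.4] [253.6 196.1]
[254.7 187.7] [256.  187.9]
[254.4 190.4] [259.  188.2]
[243.4 191. ] [256.8 207.4]
lip [245.43976467 219.68993259]
top
212 ..........................
213 ..........................
214 ..........................
215 ..........................
216 ............rrr...........
217 ..........rrrrrrr.........
218 ........rrrrrrrrrr........
219 .......rrrrrrrrrrrr.......
220 ......rrrrrrrrrrrrrr......
221 .....rrrrrrrr###rrrr......
222 .....rrrrrrr#####rrr......

[... 173 characters left out ...]
rrrr........
229 ........rrrrrrrrr.........
230 ..........................
231 ..........................
232 ..........................
233 ..........................
side
126 rrrrrrrrrrr#####rrrrr
127 rrrrrrrrrrrr######rrr
128 rrrrrrrrrrrrr######rr
129 rrrrrrrrrrrrr.#####rr
130 rrr............#####r
131 .....................
132 ..........##r........
133 .........####........
134 .......rr####r.......
135 ......rrr####rrr.....
136 .....rrrr####rrrr....
137 .....rrrrrr##rrrr....
138 .....rrrrrrrrrrrr....
139 .....rrrrrrrrrrr.....
140 .....rrrrrrrrrrr.....
141 .....rrrrrrrrrrr.....
[336.12907393 222.92153522] [296.14689987 131.95785748]
[334.23047804 223.43780952] [295.70928468 138.74478079]
```

Tab grasp point is about (0.563, 0.0015), with cup yaw about -5°. The tumbler axis is at (0.449, -0.306) and the lid at about (0.532, 0.265). Going to the cup now.

arm_command([
  [[1.47,2.35,0,0,0,2.68],[1.47,2.35,0,0,0,2.68],[1.47,2.35,0,0,0,2.68],[1.47,2.35,0,0,0,2.68],[1.47,2.35,0,0,0,2.68],[1.47,2.35,0,0,0,2.68],[1.47,2.35,0,0,0,2.68],[1.47,2.35,0,0,0,2.68],[1.47,2.35,0,0,0,2.68],[1.47,2.35,0,0,0,2.68],[1.47,2.35,0,0,0,2.68],[1.47,2.35,0,0,0,2.68]],
], gripper=1)

```text
t: 1.1
tool_pos: [0.3874, -0.2784, 0.2182]
orientation: [-2.813, -1.398, 0.0]
force: [0.4, -0.1, -0.7]
opening: 0.0933
gripper_force: 0.0
```

arm_command([
  [[1.47,2.35,0,0,0,2.68],[1.47,2.35,0,0,0,2.68],[1.47,2.35,0,0,0,2.68],[1.47,2.35,0,0,0,2.68],[1.47,2.35,0,0,0,2.68],[1.47,2.35,0,0,0,2.68],[1.47,2.35,-1,0,0,2.68],[1.47,2.35,-1,0,0,2.68],[1.47,2.35,-1,0,0,2.68],[1.47,2.35,-1,0,0,2.68],[1.47,2.35,-1,0,0,2.68],[1.47,2.35,-1,0,0,2.68]],
])

```text
t: 2.1
tool_pos: [0.5637, 0.0036, 0.1577]
orientation: [-2.316, -2.122, 0.001]
force: [-0.2, -0.2, 0.0]
opening: 0.0931
gripper_force: 0.0
```

```bash
cat > st.py <<'E'
from h import *
s=monitor.read_state();R=cv2.Rodrigues(s['orientation'])[0]
print('t',s['t'],'p',s['tool_pos'].round(4),'yaw_y',np.degrees(np.arctan2(R[1,1],R[0,1])).round(2),'z',R[:,2].round(4),'F',s['force'].round(2),'T',s['wrist_torque'].round(2),'open',round(s['opening'],4),'g',round(s['gripper_force'],1),'q',s['q'].round(3))
E
python3 st.py
```

```text
t 2.1 p [0.5637 0.0036 0.1577] yaw_y -4.98 z [-7.e-04  0.e+00 -1.e+00] F [-0.24 -0.23  0.01] T [-0.05 -0.09  0.  ] open 0.0931 g 0.0 q [-0.085  0.07   1.665 -0.     1.407  0.002]
```

arm_command([
  [[0,-0.2,-1.5,0,0,0],[0,0,-2,0,0,0],[0,0,-2,0,0,0],[0,0,-2,0,0,0],[0,0,-2,0,0,0],[0,0,-1.5,0,0,0],[0,0,0,0,0,0]],
])

```text
t: 2.68
tool_pos: [0.5601, 0.0005, 0.0442]
orientation: [-2.315, -2.116, 0.008]
force: [-1.0, 0.4, -0.6]
opening: 0.0928
gripper_force: 0.0
```

arm_command([
  [[0,0,0,0,0,0],[0,0,0,0,0,0],[0,0,0,0,0,0],[0,0,0,0,0,0],[0,0,0,0,0,0],[0,0,0,0,0,0],[0,0,0,0,0,0],[0,0,0,0,0,0]],
], gripper=-1, squeeze=35)

```text
t: 3.35
tool_pos: [0.5636, 0.0002, 0.0489]
orientation: [2.318, 2.12, 0.0]
force: [0.8, 0.4, 0.4]
opening: 0.0442
gripper_force: 0.0
```

```bash
python3 st.py
```

```text
t 3.35 p [5.636e-01 2.000e-04 4.890e-02] yaw_y -5.12 z [ 3.e-04 -0.e+00 -1.e+00] F [0.77 0.37 0.36] T [-0.03 -0.04  0.04] open 0.0442 g 0.0 q [-9.100e-02  1.800e-01  1.755e+00 -0.000e+00  1.206e+00 -1.000e-03]
```

arm_command([
  [[0,0,0,0,0,0],[0,0,0,0,0,0],[0,0,0,0,0,0],[0,0,0,0,0,0],[0,0,0,0,0,0],[0,0,0,0,0,0],[0,0,0,0,0,0],[0,0,0,0,0,0],[0,0,0,0,0,0],[0,0,0,0,0,0]],
])

```text
t: 4.18
tool_pos: [0.5633, 0.0002, 0.0485]
orientation: [-2.318, -2.12, 0.0]
force: [-0.4, 0.8, -0.6]
opening: 0.0101
gripper_force: 35.0
```

arm_command([
  [[0,0,0.5,0,0,0],[0,0,1,0,0,0],[0,0,1.5,0,0,0],[0,0,2,0,0,0],[0,0,2,0,0,0],[0,0,2,0,0,0],[0,0,2,0,0,0],[0,0,2,0,0,0],[0,0,1.5,0,0,0],[0,0,0.5,0,0,0],[0,0,0,0,0,0]],
])

```text
t: 5.1
tool_pos: [0.5648, 0.0001, 0.2012]
orientation: [2.316, 2.118, 0.004]
force: [-0.1, -0.0, -2.2]
opening: 0.0099
gripper_force: 35.0
```

```bash
python3 st.py; python3 - <<'E'
from h import *
a=eyes.read_camera('top');b=eyes.read_camera('side')
cv2.imwrite('pics/lift.png',np.hstack([cv2.resize(a[120:320,170:370],(400,400)),cv2.resize(b[80:280,180:380],(400,400))]))
E
```

```text
t 5.1 p [5.648e-01 1.000e-04 2.012e-01] yaw_y -5.12 z [ 4.1e-03 -4.0e-04 -1.0e+00] F [-0.13 -0.04 -2.2 ] T [-0.08 -0.18  0.01] open 0.0099 g 35.0 q [-9.100e-02  4.000e-02  1.616e+00  0.000e+00  1.482e+00 -1.000e-03]
```

View pics/lift.png

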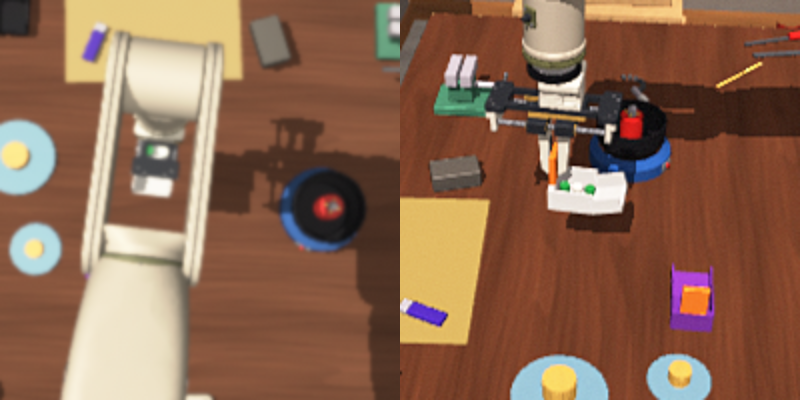

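The side crop (588,190) shows the cup held level with its pellets inside. Next I'll carry it over to the tumbler and work out the pour steps.

arm_command([
  [[0.06,-1,0,0,0,-1.7],[0.06,-2,0,0,0,-1.7],[0.06,-2.6,0,0,0,-1.7],[0.06,-2.6,0,0,0,-1.7],[0.06,-2.6,0,0,0,-1.7],[0.06,-2.6,0,0,0,-1.7],[0.06,-2.6,0,0,0,-1.7],[0.06,-2.6,0,0,0,-1.7],[0.06,-2.6,0,0,0,-1.7],[0.06,-2.6,0,0,0,-1.7],[0.06,-2.6,0,0,0,-1.7],[0.06,-2.6,0,0,0,-1.7]],
])

```text
t: 6.2
tool_pos: [0.5695, -0.2915, 0.1967]
orientation: [-2.658, -1.67, 0.002]
force: [0.3, -1.1, -1.6]
opening: 0.01
gripper_force: 35.0
```

arm_command([
  [[0.06,-2.6,0,0,0,-1.7],[0.06,-2.6,0,0,0,-1.7],[0.06,-2.3,0,0,0,-1.7],[0.06,-1.6,0,0,0,-1.7],[0.06,-1.1,0,0,0,-1.7],[0,0,0,0,0,0],[0,0,0,0,0,0]],
])

```text
t: 6.78
tool_pos: [0.5731, -0.3918, 0.1973]
orientation: [-2.773, -1.472, 0.001]
force: [0.1, -0.1, -2.2]
opening: 0.0095
gripper_force: 35.0
```

```bash
python3 st.py; python3 - <<'E'
import numpy as np
from h import monitor,cv2
s=monitor.read_state();R=cv2.Rodrigues(s['orientation'])[0];psi=np.arctan2(R[1,1],R[0,1])
u=np.array([np.cos(psi),np.sin(psi)]);A=np.array([.449,-.306])
def tcp(th):
    t=np.radians(th);c,sn=np.cos(t),np.sin(t);zl=.167-.055*min(th/24,1)
    return np.r_[A+u*(.045+.108*c-.0345*sn),zl+.108*sn+.0345*c]
print('start err',tcp(0)-s['tool_pos'],'axis per 4deg',4*np.array([np.sin(psi),-np.cos(psi)]))
for a in range(4,61,4):print(a,((tcp(a)-tcp(a-4))*100).round(2))
E
```

```text
t 6.7833 p [ 0.5731 -0.3918  0.1973] yaw_y -34.07 z [-0.0015  0.0016 -1.    ] F [ 0.13 -0.06 -2.23] T [-0.05 -0.17  0.  ] open 0.0095 g 35.0 q [-0.674  0.397  1.214  0.     1.533 -0.079]
start err [2.65336314e-03 3.60142447e-05 4.23216431e-03] axis per 4deg [-2.24093405 -3.31333889]
4 [-0.22  0.15 -0.17]
8 [-0.26  0.18 -0.19]
12 [-0.3   0.21 -0.22]
16 [-0.34  0.23 -0.24]
20 [-0.38  0.26 -0.27]
24 [-0.42  0.28 -0.31]
28 [-0.45  0.31  0.57]
32 [-0.48  0.33  0.53]
36 [-0.51  0.35  0.49]
40 [-0.54  0.37  0.45]
44 [-0.57  0.38  0.4 ]
48 [-0.59  0.4   0.35]
52 [-0.61  0.41  0.3 ]
56 [-0.62  0.42  0.25]
60 [-0.64  0.43  0.2 ]
```

arm_command([
  [[-0.2,0.15,-0.15,-2.24,-3.31,0],[-0.2,0.2,-0.2,-2.24,-3.31,0],[-0.2,0.2,-0.2,-2.24,-3.31,0],[-0.3,0.25,-0.2,-2.24,-3.31,0],[-0.35,0.25,-0.2,-2.24,-3.31,0],[-0.4,0.3,-0.2,-2.24,-3.31,0],[-0.45,0.3,0.55,-2.24,-3.31,0],[-0.5,0.35,0.55,-2.24,-3.31,0],[-0.5,0.35,0.5,-2.24,-3.31,0],[-0.55,0.35,0.45,-2.24,-3.31,0],[0,0,0,0,0,0]],
])

```text
t: 7.7
tool_pos: [0.5341, -0.3604, 0.2023]
orientation: [2.204, 1.174, 0.424]
force: [-2.3, 0.8, -4.7]
opening: 0.01
gripper_force: 35.0
```

arm_command([
  [[-0.55,0.4,0.4,-2.24,-3.31,0],[-0.6,0.4,0.35,-2.24,-3.31,0],[-0.6,0.4,0.3,-2.24,-3.31,0],[-0.6,0.4,0.25,-2.24,-3.31,0],[0,0,0,0,0,0],[0,0,0,0,0,0],[0,0,0,0,0,0],[0,0,0,0,0,0],[0,0,0,0,0,0],[0,0,0,0,0,0],[0,0,0,0,0,0],[0,0,0,0,0,0]],
])

```text
t: 8.7
tool_pos: [0.5139, -0.3489, 0.2208]
orientation: [1.96, 1.042, 0.552]
force: [0.4, -0.6, -1.4]
opening: 0.01
gripper_force: 35.0
```

```bash
python3 st.py; python3 - <<'E'
from h import *
a=eyes.read_camera('top');b=eyes.read_camera('side')
cv2.imwrite('pics/pour.png',np.hstack([cv2.resize(a[170:270,280:380],(400,400)),cv2.resize(b[60:190,230:360],(400,400))]))
E
```

```text
t 8.7 p [ 0.5139 -0.3489  0.2208] yaw_y -33.97 z [ 0.6861 -0.4642 -0.5602] F [ 0.36 -0.62 -1.38] T [ 0.39  0.55 -0.04] open 0.01 g 35.0 q [-0.765 -0.647  2.437  0.363  0.406 -0.432]
```

View pics/pour.png

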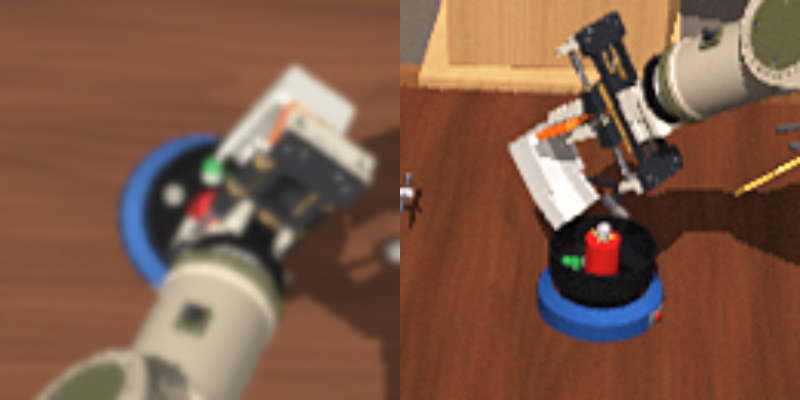

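The top view shows pellets in the bowl at (212,168), (172,195) and (200,205). The cup looks empty in the side view, and the force dropped by 0.8 N, which matches six pellets. I'll untilt it and count.

arm_command([
  [[0.7,-0.5,0,3.92,5.8,0],[0.75,-0.54,0,3.92,5.8,0],[0.75,-0.54,0,3.92,5.8,0],[0.75,-0.54,0,3.92,5.8,0],[0.75,-0.54,0,3.92,5.8,0],[0.75,-0.54,0,3.92,5.8,0],[0.75,-0.54,0,3.92,5.8,0],[0.75,-0.54,0,3.92,5.8,0],[0,1.0,0,0,0,1.45],[0,2.0,0,0,0,1.45],[0,3.0,0,0,0,1.45],[0,3.0,0,0,0,1.45]],
])

```text
t: 9.8
tool_pos: [0.5722, -0.3006, 0.2189]
orientation: [2.68, 1.603, 0.018]
force: [0.6, -0.7, -1.9]
opening: 0.01
gripper_force: 35.0
```

arm_command([
  [[0,3,0,0,0,1.45],[0,3,0,0,0,1.45],[0,3,0,0,0,1.45],[0,3,0,0,0,1.45],[0,3,0,0,0,1.45],[0,3,0,0,0,1.45],[0,3,0,0,0,1.45],[0,3,0,0,0,1.45],[0,2,0,0,0,1.45],[0,1,0,0,0,1.45],[0,0,0,0,0,0],[0,0,0,0,0,0]],
])

```text
t: 10.8
tool_pos: [0.5721, -0.0311, 0.2208]
orientation: [2.455, 1.929, 0.022]
force: [-0.1, -0.1, -1.7]
opening: 0.0102
gripper_force: 35.0
```

```bash
python3 st.py; python3 - <<'E'
from h import *
a=eyes.read_camera('top');b=eyes.read_camera('side')
cv2.imwrite('pics/after.png',np.hstack([cv2.resize(a[195:255,300:360],(400,400),interpolation=cv2.INTER_CUBIC),cv2.resize(b[100:240,200:340],(400,400))]))
E
```

```text
t 10.8 p [ 0.5721 -0.0311  0.2208] yaw_y -13.67 z [ 0.0229 -0.0064 -0.9997] F [-0.13 -0.05 -1.73] T [-0.11 -0.1  -0.01] open 0.0102 g 35.0 q [-0.142  0.033  1.587 -0.003  1.498  0.097]
```

View pics/after.png

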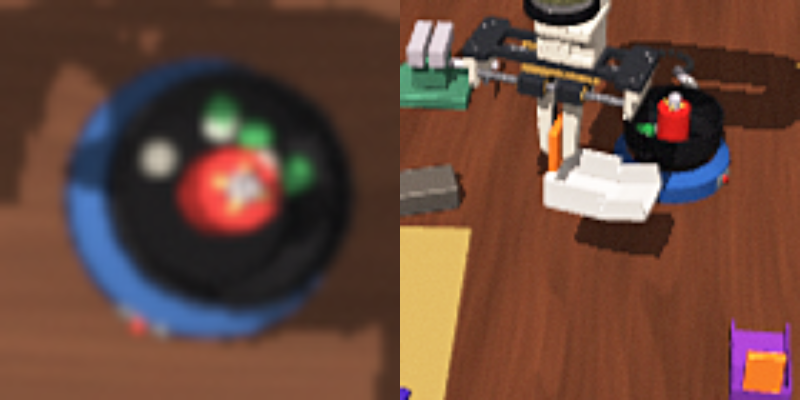

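I count six pellets in the bowl in the top crop: green at (222,108), (257,133) and (297,173), white at (158,157), (220,125) and (268,158). The cup is empty and level. I'll set it down here.

arm_command([
  [[0,0,-1,0.37,1.3,0],[0,0,-2,0,0,0],[0,0,-2.5,0,0,0],[0,0,-2.5,0,0,0],[0,0,-2.5,0,0,0],[0,0,-2.5,0,0,0],[0,0,-2,0,0,0],[0,0,-1,0,0,0],[0,0,-0.5,0,0,0],[0,0,0,0,0,0],[0,0,0,0,0,0]],
])

```text
t: 11.82
tool_pos: [0.5728, -0.0313, 0.0569]
orientation: [2.471, 1.939, 0.002]
force: [0.7, -0.7, -2.2]
opening: 0.0093
gripper_force: 35.0
```

```bash
python3 st.py
```

```text
t 11.8167 p [ 0.5728 -0.0313  0.0569] yaw_y -13.75 z [ 1.1e-03  4.0e-04 -1.0e+00] F [ 0.67 -0.71 -2.19] T [-0.04 -0.08  0.04] open 0.0093 g 35.0 q [-1.440e-01  1.950e-01  1.723e+00  1.000e-03  1.223e+00  9.500e-02]
```

arm_command([
  [[0,0,-0.3,0,0,0],[0,0,-0.3,0,0,0],[0,0,-0.2,0,0,0],[0,0,0,0,0,0],[0,0,0,0,0,0]],
])

```text
t: 12.23
tool_pos: [0.5728, -0.0308, 0.0486]
orientation: [2.47, 1.941, 0.002]
force: [1.2, -0.8, 1.2]
opening: 0.0097
gripper_force: 35.0
```

```bash
python3 st.py
```

```text
t 12.2333 p [ 0.5728 -0.0308  0.0486] yaw_y -13.69 z [ 1.4e-03  4.0e-04 -1.0e+00] F [ 1.18 -0.76  1.17] T [-0.1  -0.31  0.  ] open 0.0097 g 35.0 q [-1.430e-01  2.050e-01  1.728e+00  1.000e-03  1.208e+00  9.500e-02]
```

arm_command([
  [[0,0,0,0,0,0],[0,0,0,0,0,0],[0,0,0,0,0,0],[0,0,0,0,0,0],[0,0,0,0,0,0],[0,0,0,0,0,0],[0,0,0,0,0,0],[0,0,0,0,0,0]],
], gripper=1)

```text
t: 12.9
tool_pos: [0.5719, -0.0307, 0.0478]
orientation: [-2.47, -1.94, -0.0]
force: [0.3, 0.0, 0.6]
opening: 0.0581
gripper_force: 0.0
```

arm_command([
  [[0,0,1,0,0,0],[0,0,2,0,0,0],[0,0,2,0,0,0],[0,0,2,0,0,0],[-0.3,2,1,0,0,0],[-0.5,3.5,0,0,0,0],[-0.5,3.5,0,0,0,0],[-0.5,3.5,0,0,0,0],[-0.5,3.5,0,0,0,0],[-0.5,3.5,0,0,0,0],[-0.5,3.5,0,0,0,0],[-0.5,3.5,0,0,0,0]],
])

```text
t: 13.9
tool_pos: [0.5337, 0.236, 0.1289]
orientation: [-2.47, -1.94, -0.002]
force: [1.6, -0.3, 0.3]
opening: 0.0928
gripper_force: 0.0
```

arm_command([
  [[-0.3,2,0,0,0,0],[0,1.2,0,0,0,0],[0,0,0,0,0,0],[0,0,0,0,0,0]],
])

```text
t: 14.23
tool_pos: [0.5312, 0.266, 0.1281]
orientation: [-2.469, -1.942, -0.0]
force: [0.0, -0.2, 0.2]
opening: 0.0929
gripper_force: 0.0
```

```bash
python3 st.py; cat > m4.py <<'E'
import meas2 as M
from h import *
T=eyes.read_camera('top');S=eyes.read_camera('side');np.save('top1.npy',T);np.save('side1.npy',S)
for n,I,r1 in(('top',T,(145,165,210,230)),('side',S,(225,250,295,305))):
    m=M.mask(I,r1,(80,35,90),(110,255,255))
    if m.sum():print(n,'lid',M.circ(n,M.hullc(m),.005,.07),cv2.contourArea(M.big(m)))
# collar side: left/right edges give ray through axis; use top ellipse
m=M.mask(S,(245,258,275,288),(19,90,140),(32,255,255));c=M.big(m);print('collar side',c.min(0),c.max(0))
for y in(.262,.264,.266,.268):print(y,proj('side',(.532,y,.04)).round(1),proj('side',(.532,y-.024,.04)).round(1),proj('side',(.532,y+.024,.005)).round(1))
E
python3 m4.py
```

```text
t 14.2333 p [0.5312 0.266  0.1281] yaw_y -13.64 z [-0.e+00  2.e-04 -1.e+00] F [ 0.   -0.15  0.24] T [ 0.   -0.07 -0.04] open 0.0929 g 0.0 q [0.378 0.173 1.608 0.    1.36  0.616]
top lid (array([0.5316, 0.2671]), np.float64(0.0068)) 330.5
side lid (array([0.5321, 0.2687]), np.float64(0.0007)) 1491.5
collar side [251 263] [267 280]
0.262 [259.5 267. ] [260.3 260.3] [258.8 281.6]
0.264 [259.5 267.6] [260.2 260.9] [258.7 282.2]
0.266 [259.4 268.1] [260.2 261.4] [258.7 282.7]
0.268 [259.3 268.7] [260.1 262. ] [258.6 283.3]
```

arm_command([
  [[0.1,0.1,-1,0,0,0],[0,0,-2,0,0,0],[0,0,-2,0,0,0],[0,0,-2,0,0,0],[0,0,-2,0,0,0],[0,0,-1.2,0,0,0],[0,0,-0.8,0,0,0],[0,0,-0.4,0,0,0],[0,0,-0.2,0,0,0],[0,0,0,0,0,0]],
])

```text
t: 15.17
tool_pos: [0.5325, 0.2673, 0.0122]
orientation: [-2.47, -1.94, -0.001]
force: [0.1, 1.0, 1.1]
opening: 0.0927
gripper_force: 0.0
```

```bash
python3 st.py
```

```text
t 15.1667 p [0.5325 0.2673 0.0122] yaw_y -13.72 z [ 3.e-04  9.e-04 -1.e+00] F [0.12 0.98 1.07] T [-0.01 -0.11  0.  ] open 0.0927 g 0.0 q [3.790e-01 3.080e-01 1.679e+00 1.000e-03 1.154e+00 6.180e-01]
```

arm_command([
  [[0,0,-0.2,0,0,0],[0,0,0,0,0,0],[0,0,0,0,0,0],[0,0,0,0,0,0],[0,0,0,0,0,0],[0,0,0,0,0,0],[0,0,0,0,0,0],[0,0,0,0,0,0],[0,0,0,0,0,0],[0,0,0,0,0,0],[0,0,0,0,0,0],[0,0,0,0,0,0]],
], gripper=-1, squeeze=45)

```text
t: 16.17
tool_pos: [0.5321, 0.2673, 0.0099]
orientation: [-2.47, -1.94, -0.001]
force: [-0.2, -0.3, 0.8]
opening: 0.0476
gripper_force: 45.0
```

```bash
python3 st.py
```

```text
t 16.1667 p [0.5321 0.2673 0.0099] yaw_y -13.7 z [-1.e-04  8.e-04 -1.e+00] F [-0.18 -0.26  0.76] T [-0.1  -0.09 -0.07] open 0.0476 g 45.0 q [3.79e-01 3.11e-01 1.68e+00 1.00e-03 1.15e+00 6.18e-01]
```

arm_command([
  [[0,0,0.5,0,0,0],[0,0,1.5,0,0,0],[0,0,2.5,0,0,0],[0,0,3,0,0,0],[0,0,3,0,0,0],[0,0,3,0,0,0],[0,0,3,0,0,0],[-0.1,-1,2,0,0,0],[-0.3,-2,0.5,0,0,0],[-0.45,-3,0,0,0,0],[-0.45,-3,0,0,0,0],[-0.45,-3,0,0,0,0]],
])

```text
t: 17.17
tool_pos: [0.5138, 0.1464, 0.2]
orientation: [-2.469, -1.941, -0.0]
force: [0.3, -0.6, -0.9]
opening: 0.0478
gripper_force: 45.0
```

arm_command([
  [[-0.45,-3,0,0,0,0],[-0.45,-3,0,0,0,0],[-0.45,-3,0,0,0,0],[-0.45,-3,0,0,0,0],[-0.45,-3,0,0,0,0],[-0.45,-3,0,0,0,0],[-0.45,-3,0,0,0,0],[-0.45,-3,0,0,0,0],[-0.45,-3,0,0,0,0],[-0.45,-3,0,0,0,0],[-0.45,-3,0,0,0,0],[-0.45,-3,0,0,0,0]],
])

```text
t: 18.17
tool_pos: [0.4598, -0.214, 0.1999]
orientation: [-2.47, -1.94, -0.0]
force: [1.4, -0.1, -1.3]
opening: 0.0475
gripper_force: 45.0
```

arm_command([
  [[-0.45,-3,0,0,0,0],[-0.3,-2.5,0,0,0,0],[-0.1,-2,0,0,0,0],[0,-1.5,0,0,0,0],[0,0,0,0,0,0],[0,0,0,0,0,0],[0,0,0,0,0,0]],
])

```text
t: 18.75
tool_pos: [0.4521, -0.3018, 0.1997]
orientation: [-2.469, -1.94, -0.001]
force: [0.2, -0.4, -1.5]
opening: 0.0476
gripper_force: 45.0
```

```bash
python3 st.py; python3 - <<'E'
import meas2 as M
from h import *
T=eyes.read_camera('top');S=eyes.read_camera('side')
s=monitor.read_state();z=s['tool_pos'][2]-.0099+.005
for n,I in(('side',S),('top',T)):
    m=M.mask(I,(240,60,380,260),(80,35,90),(108,150,255));c=M.hullc(m);print(n,c.min(0),c.max(0),cv2.contourArea(c),M.circ(n,c,z,.07))
# pellets/bowl check from earlier frame
im=np.hstack([cv2.resize(T[150:270,270:390],(400,400)),cv2.resize(S[70:190,230:350],(400,400))]);cv2.imwrite('pics/lid.png',im)
E
```

```text
t 18.75 p [ 0.4521 -0.3018  0.1997] yaw_y -13.68 z [-6.0e-04  1.6e-03 -1.0e+00] F [ 0.18 -0.4  -1.46] T [ 0.05 -0.09 -0.07] open 0.0476 g 45.0 q [-6.830e-01 -1.100e-02  1.670e+00  1.000e-03  1.484e+00 -4.450e-01]
side [277 107] [315 127] 627.5 (array([ 0.4521, -0.2946]), np.float64(0.0018))
top [318 201] [340 230] 384.5 (array([ 0.45  , -0.3001]), np.float64(0.0088))
```

View pics/lid.png

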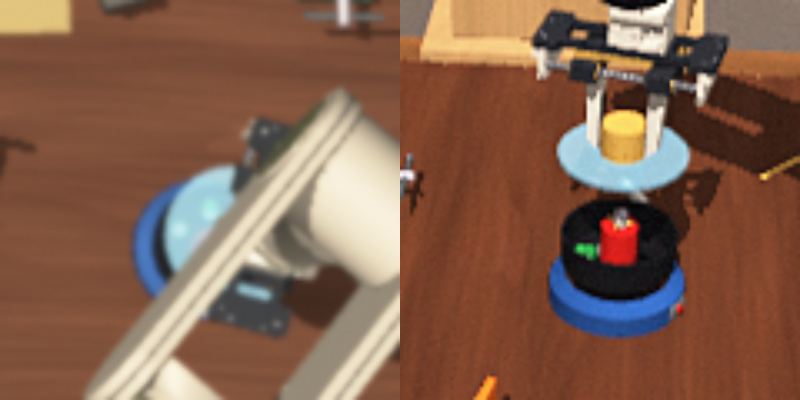

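The side crop shows the lid level above the spindle at (622,150). I'll align it and descend until it touches.

arm_command([
  [[-0.22,-0.4,-1,0,0,0],[0,0,-1.5,0,0,0],[0,0,-1.5,0,0,0],[0,0,-1.2,0,0,0],[0,0,-0.8,0,0,0],[0,0,-0.4,0,0,0],[0,0,0,0,0,0],[0,0,0,0,0,0]],
])

```text
t: 19.52
tool_pos: [0.4499, -0.3067, 0.1361]
orientation: [-2.47, -1.94, -0.0]
force: [0.8, -0.1, -0.5]
opening: 0.0477
gripper_force: 45.0
```

```bash
python3 st.py
```

```text
t 19.5167 p [ 0.4499 -0.3067  0.1361] yaw_y -13.69 z [-2.e-04  6.e-04 -1.e+00] F [ 0.78 -0.11 -0.55] T [-0.05 -0.08 -0.07] open 0.0477 g 45.0 q [-0.693  0.036  1.741  0.     1.365 -0.454]
```

arm_command([
  [[0,0,-0.3,0,0,0],[0,0,-0.3,0,0,0],[0,0,-0.3,0,0,0],[0,0,-0.3,0,0,0],[0,0,0,0,0,0]],
])

```text
t: 19.93
tool_pos: [0.4494, -0.3064, 0.123]
orientation: [-2.469, -1.94, 0.0]
force: [-0.2, 0.5, -2.4]
opening: 0.0473
gripper_force: 45.0
```

```bash
python3 st.py
```

```text
t 19.9333 p [ 0.4494 -0.3064  0.123 ] yaw_y -13.7 z [-0.0011  0.0013 -1.    ] F [-0.19  0.48 -2.4 ] T [-0.02 -0.01 -0.  ] open 0.0473 g 45.0 q [-0.693  0.047  1.754  0.     1.342 -0.454]
```

arm_command([
  [[0,0,-0.3,0,0,0],[0,0,-0.3,0,0,0],[0,0,-0.2,0,0,0],[0,0,0,0,0,0],[0,0,0,0,0,0]],
])

```text
t: 20.35
tool_pos: [0.4498, -0.3067, 0.1158]
orientation: [-2.47, -1.94, -0.0]
force: [-0.8, 0.1, 0.1]
opening: 0.0478
gripper_force: 45.0
```

```bash
python3 st.py
```

```text
t 20.35 p [ 0.4498 -0.3067  0.1158] yaw_y -13.7 z [-4.e-04  8.e-04 -1.e+00] F [-0.85  0.14  0.14] T [0.06 0.05 0.04] open 0.0478 g 45.0 q [-0.693  0.054  1.76   0.     1.328 -0.454]
```

arm_command([
  [[0,0,-0.1,0,0,0],[0,0,0,0,0,0],[0,0,0,0,0,0]],
])

```text
t: 20.6
tool_pos: [0.4498, -0.3068, 0.1157]
orientation: [-2.47, -1.94, -0.0]
force: [-3.3, 3.2, 6.2]
opening: 0.0475
gripper_force: 45.0
```

arm_command([
  [[0,0,-0.1,0,0,0],[0,0,0,0,0,0],[0,0,0,0,0,0]],
])

```text
t: 20.85
tool_pos: [0.4499, -0.3068, 0.1155]
orientation: [-2.47, -1.941, -0.0]
force: [-5.9, 4.7, 13.1]
opening: 0.0474
gripper_force: 45.0
```

```bash
python3 st.py
```

```text
t 20.85 p [ 0.4499 -0.3068  0.1155] yaw_y -13.69 z [-1.e-04  2.e-04 -1.e+00] F [-5.91  4.68 13.1 ] T [0.84 1.11 0.01] open 0.0474 g 45.0 q [-0.693  0.055  1.761  0.     1.327 -0.454]
```

It's resting on the pins. I'll ease the side load and turn in small steps.

arm_command([
  [[-0.08,0.07,0.05,0,0,0],[0,0,0,0,0,2.5],[0,0,0,0,0,2.5],[0,0,0,0,0,2.5],[0,0,0,0,0,2.5],[0,0,0,0,0,0]],
])

```text
t: 21.35
tool_pos: [0.45, -0.3068, 0.1157]
orientation: [2.287, 2.15, 0.001]
force: [-0.6, -0.3, 5.8]
opening: 0.0481
gripper_force: 45.0
```

arm_command([
  [[0,0,0,0,0,2.5],[0,0,0,0,0,2.5],[0,0,0,0,0,2.5],[0,0,0,0,0,2.5],[0,0,0,0,0,0]],
])

```text
t: 21.77
tool_pos: [0.45, -0.3068, 0.1157]
orientation: [2.091, 2.341, 0.0]
force: [0.3, -0.2, 4.3]
opening: 0.0475
gripper_force: 45.0
```

```bash
python3 st.py
```

```text
t 21.7667 p [ 0.45   -0.3068  0.1157] yaw_y 6.46 z [ 0.0018 -0.0013 -1.    ] F [ 0.27 -0.23  4.3 ] T [-0.09 -0.19  0.03] open 0.0475 g 45.0 q [-0.693  0.052  1.763  0.     1.324 -0.805]
```

arm_command([
  [[0,0,-0.03,0,0,2.5],[0,0,0,0,0,2.5],[0,0,0,0,0,2.5],[0,0,0,0,0,2.5],[0,0,0,0,0,0]],
])

```text
t: 22.18
tool_pos: [0.4502, -0.3069, 0.1156]
orientation: [1.879, 2.514, -0.0]
force: [0.2, 0.5, 6.4]
opening: 0.0475
gripper_force: 45.0
```

arm_command([
  [[0,0,0,0,0,2.5],[0,0,0,0,0,2.5],[0,0,0,0,0,2.5],[0,0,0,0,0,2.5],[0,0,0,0,0,0]],
])

```text
t: 22.6
tool_pos: [0.4501, -0.307, 0.1156]
orientation: [1.653, 2.669, -0.001]
force: [-1.0, 0.1, 5.2]
opening: 0.0476
gripper_force: 45.0
```

arm_command([
  [[0,0,0,0,0,2.5],[0,0,0,0,0,2.5],[0,0,0,0,0,2.5],[0,0,0,0,0,2.5],[0,0,0,0,0,0]],
])

```text
t: 23.02
tool_pos: [0.4497, -0.3068, 0.115]
orientation: [1.415, 2.803, -0.001]
force: [0.2, -1.9, 3.7]
opening: 0.0478
gripper_force: 45.0
```

arm_command([
  [[0,0,-0.05,0,0,0],[0,0,-0.05,0,0,0],[0,0,0,0,0,0]],
])

```text
t: 23.27
tool_pos: [0.4499, -0.3068, 0.1145]
orientation: [1.42, 2.8, -0.001]
force: [0.2, -0.2, 8.7]
opening: 0.0475
gripper_force: 45.0
```

```bash
python3 st.py
```

```text
t 23.2667 p [ 0.4499 -0.3068  0.1145] yaw_y 36.2 z [ 0.0014 -0.0017 -1.    ] F [ 0.18 -0.21  8.74] T [-0.12 -0.06  0.04] open 0.0475 g 45.0 q [-0.692  0.053  1.764 -0.     1.322 -1.324]
```

arm_command([
  [[0,0,0,0,0,2.5],[0,0,0,0,0,2.5],[0,0,0,0,0,0],[0,0,0,0,0,0]],
])

```text
t: 23.6
tool_pos: [0.4499, -0.3065, 0.1137]
orientation: [1.298, 2.859, -0.001]
force: [4.0, -2.6, 4.5]
opening: 0.0476
gripper_force: 45.0
```

```bash
python3 st.py
```

```text
t 23.6 p [ 0.4499 -0.3065  0.1137] yaw_y 41.17 z [ 0.0012 -0.0012 -1.    ] F [ 4.05 -2.58  4.48] T [-0.42 -0.81  0.08] open 0.0476 g 45.0 q [-0.692  0.054  1.765 -0.     1.321 -1.411]
```

arm_command([
  [[0,0,-0.15,0,0,0],[0,0,-0.15,0,0,0],[0,0,0,0,0,0]],
])

```text
t: 23.85
tool_pos: [0.4501, -0.3065, 0.1102]
orientation: [1.297, 2.859, -0.001]
force: [7.8, -4.3, -0.7]
opening: 0.0478
gripper_force: 45.0
```

```bash
python3 st.py
```

```text
t 23.85 p [ 0.4501 -0.3065  0.1102] yaw_y 41.22 z [ 0.0016 -0.0011 -1.    ] F [ 7.79 -4.27 -0.67] T [-0.71 -1.51  0.12] open 0.0478 g 45.0 q [-0.692  0.058  1.768  0.     1.314 -1.412]
```

It has dropped over the pins. I'll re-centre, turn slightly further and push down.

arm_command([
  [[0.08,-0.05,0,0,0,2.5],[0,0,-0.2,0,0,0],[0,0,-0.2,0,0,0],[0,0,-0.2,0,0,0],[0,0,0,0,0,0],[0,0,0,0,0,0]],
])

```text
t: 24.35
tool_pos: [0.4499, -0.3065, 0.1038]
orientation: [-1.234, -2.889, 0.0]
force: [4.5, -2.1, 0.0]
opening: 0.0475
gripper_force: 45.0
```

```bash
python3 st.py
```

```text
t 24.35 p [ 0.4499 -0.3065  0.1038] yaw_y 43.74 z [-5.e-04  1.e-04 -1.e+00] F [ 4.5  -2.13  0.01] T [-0.33 -0.98  0.01] open 0.0475 g 45.0 q [-0.692  0.066  1.771 -0.     1.305 -1.455]
```

arm_command([
  [[0.05,-0.03,-0.2,0,0,0],[0,0,-0.15,0,0,0],[0,0,0,0,0,0],[0,0,0,0,0,0],[0,0,0,0,0,0]],
])

```text
t: 24.77
tool_pos: [0.45, -0.3066, 0.1004]
orientation: [-1.233, -2.888, -0.0]
force: [0.7, 1.0, 4.4]
opening: 0.0473
gripper_force: 45.0
```

```bash
python3 st.py
```

```text
t 24.7667 p [ 0.45   -0.3066  0.1004] yaw_y 43.78 z [-1.4e-03  6.0e-04 -1.0e+00] F [0.66 0.98 4.4 ] T [ 0.13 -0.3   0.01] open 0.0473 g 45.0 q [-0.692  0.071  1.772 -0.     1.299 -1.456]
```

arm_command([
  [[0,0,-0.1,0,0,0],[0,0,0,0,0,0],[0,0,0,0,0,0],[0,0,0,0,0,0]],
])

```text
t: 25.1
tool_pos: [0.45, -0.3066, 0.0999]
orientation: [-1.232, -2.888, 0.0]
force: [-1.1, 2.6, 8.4]
opening: 0.0481
gripper_force: 45.0
```

arm_command([
  [[0,0,-0.1,0,0,0],[0,0,0,0,0,0],[0,0,0,0,0,0],[0,0,0,0,0,0]],
])

```text
t: 25.43
tool_pos: [0.45, -0.3066, 0.0998]
orientation: [-1.232, -2.888, 0.0]
force: [-4.5, 5.1, 16.4]
opening: 0.0477
gripper_force: 45.0
```

```bash
python3 st.py
```

```text
t 25.4333 p [ 0.45   -0.3066  0.0998] yaw_y 43.79 z [-1.3e-03  4.0e-04 -1.0e+00] F [-4.48  5.15 16.36] T [0.87 0.54 0.02] open 0.0477 g 45.0 q [-6.920e-01  7.200e-02  1.773e+00 -1.000e-03  1.298e+00 -1.456e+00]
```

```bash
python3 - <<'E'
import meas2 as M
from h import *
T=eyes.read_camera('top');S=eyes.read_camera('side')
m=M.mask(S,(255,90,335,175),(80,35,90),(105,150,255));c=M.hullc(m);print('side lid z=.095',M.circ('side',c,.095,.07),'z=.103',M.circ('side',c,.103,.07))
cv2.imwrite('pics/final.png',np.hstack([cv2.resize(T[150:270,230:350],(400,400)),cv2.resize(S[80:240,190:350],(400,400))]))
E
```

```text
side lid z=.095 (array([ 0.4502, -0.2999]), np.float64(0.0014)) z=.103 (array([ 0.4503, -0.2887]), np.float64(0.0012))
```

View pics/final.png

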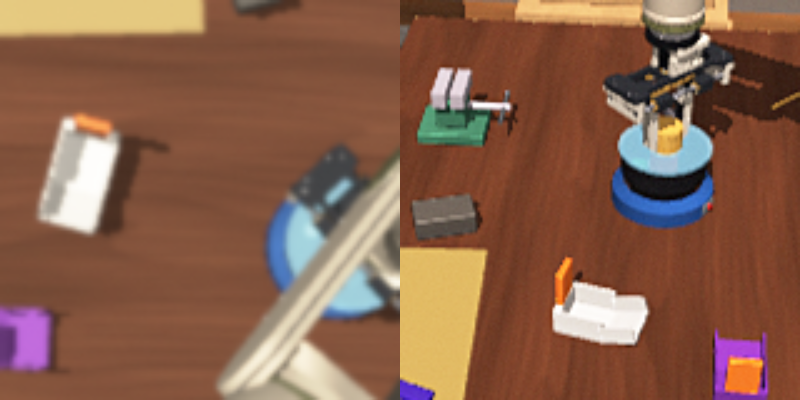

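The side crop shows the lid flat on the bowl's rim at (665,150), held by the gripper, and the empty cup upright at (600,310). Handing in.

```bash
python3 -c "
from h import *
print(ticket.close_job())"
```

```text
the job is handed in; nothing more can be done
None
```

I handed the job in at about 25.5 s with all six pellets poured into the bowl, the empty cup standing upright and released on the bench, and the lid dropped over the pins and held home on the rim with about 16 N; no verdict came back.

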